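# Find the branded crate and push it to the dispatch fence

### The arm

A 7-joint arm with a two-finger parallel gripper is mounted at the origin on a cart in front of the work surface, level with it; the furniture and walls round the work are solid. World frame = base frame: x ahead of the robot, y to its left, z up, the work surface at z = 0. Lengths are in m, angles in rad, forces in N, time in s.
With the tool pointing down it reaches from about 0.4 to 0.85 m from the base axis. Payload 10.4 kg.
Tool frame: the origin (TCP) lies at the very end of the fingers, on their centre line; the grasp point (between the pads) lies 19 mm behind it; x points along the fingers, z is the direction in which the jaws open and shut, and the axes are right-handed (so a half turn about x gives the same grasp; the last joint's range is limited). The gripper opens to 85 mm and grips with 20 to 120 N. Pads are 22 mm wide; open, the fingers measure 114 mm over their backs; the gripper's body (76 mm by 85 mm) begins 54 mm behind the grasp point. The pads swing forward as they close: fully open they stand 13 mm farther back than shut.
Start: joints at [1.316, 0.332, -0.065, 1.46, 0.022, 1.35, -0.088], TCP at [0.144, -0.608, 0.231] pointing down, gripper open.
Joint ranges: [-2.6, 2.6], [-0.5, 2.12], [-1.47, 1.34], [0.16, 2.42], [-1.27, 4.41], [0.06, 2.06], [-2.6, 2.6]. Speed limits (rad/s): [2.22, 2.22, 2.79, 2.79, 3.14, 3.14, 3.14].

### API

Orientations are given as a unit quaternion [x, y, z, w].
In Python, from workcell import readout, camera, manip gives the robot as it stands.
- The arm moves only by the shell command python3 -m inch 'ROWS' [FORCE]. ROWS is JSON, a list of rows, each a list of 3 entries, a list of its own where there are three numbers: the turn, a rotation vector about the tool's x, y, z in degrees, then the shift along the tool's x, y, z in mm, then the closure, from 0 (fully open) to 1 (shut). In form: [[[wx, wy, wz], [dx, dy, dz], hand], ...]. A call has 1 to 10 rows; each row is the pose to reach, as a shift and turn from the pose measured when the call began, along the tool's axes at that moment; what a row does not reach only later rows make up. A row lasts 1/8 s, in which the tool goes at most 62.5 mm and 10.7 degrees, less where a joint would pass 70% of its speed; a pose out of reach is approached as far as the arm can. A call with a gripper value outside its range is refused whole. The fingers move at their own pace and stop on an object; FORCE is the grip in N (left out, the last holds). Time passes only in rows, so rows that repeat a pose let the fingers close. It gives the time, the measured TCP pose, the force and the opening at its end, in the units of the state.
- readout.get_obs(): the state, without advancing time (a new reading comes with each control period).
- camera(name): name is "side" or "top"; returns a dict with "pixels" (384x512x3 uint8, red, green, blue), "range_z" (384x512 float32, m along the optical axis (not along the pixel's ray), 0 where there is no reading), "intrinsics" (3x3 intrinsics, pixels), "extrinsics" (4x4, takes a point from world to camera coordinates). Camera axes: x right, y down, z forward; pixel columns grow to the right and rows downward; lengths in m; the calibration is good to about 2 mm. A picture is of the moment at which its call begins.
- manip.hand_in(): hands the job in, once; it reports no verdict.
The state is a dict: "clock": time; "joint_pos": joint angles; "joint_velocities": joint speeds; "tau": joint torques, N m; "position": TCP position; "ee_rot": TCP orientation; "ft_force": force on the tool from outside, world axes, zero at the start; "torque": the same for the moment, N m; "grip_width": opening from 0.0 (shut) to 1.0 (fully open).
Only numpy, scipy, OpenCV 4.12 (cv2) and the standard library are available. Lean on these libraries where they do the work, as an engineer would, in place of code of your own. Each camera call takes 0.05 s, during which the arm holds its last target.

### The job

Without gripping or lifting anything, first tip both small wooden crates over with the fingertips, away from you, so that each lies on its side with its underside facing you. One of them has a ring with a bar across burnt into its underside: push that crate gently along the bench, still lying, until its open end stands flat against the aluminium dispatch fence, and leave the plain one lying clear of the fence. Do not disturb the coupler, the oil bottle or the bar of polish.

Things in the scene. Friction and masses are not known exactly. Their poses are not given: they have to be found in the camera images.
- crate_ring: one of two outwardly equal light-wood slatted crates, open on top, loose: 50 mm deep (x), 70 mm wide (y), 105 mm high (z), walls 6 mm, about 0.3 kg; either may be the left one. Upright at the start, wide side to the robot. Origin: centre of its underside; z to the open end, x away from the robot at the start. Under it a dark burnt ring, 46 mm across, with a bar
- crate_ring_center (a point): centre of the branded crate, half-way up. Pushed level just under the rim, a standing crate tips over its far bottom edge with little sliding and falls by itself past about 26 degrees; lying, it is 50 mm high and takes 105 mm along the bench
- crate_ring_mouth (a point): centre of the open end (rim plane) of the crate with the brand, 105 mm from its underside
- crate_plain: the other crate, of the same size, weight and make, with a plain underside; same origin and axes
- crate_plain_center (a point): centre of the plain crate, half-way up its height, on its axis
- crate_plain_mouth (a point): centre of the open end of the plain crate, 105 mm from its underside
- fence: dispatch fence: an aluminium angle 420 mm long and 30 mm high, screwed to the bench across the far side of the work, beyond both crates. Origin on the bench at the middle of the front face that looks at the robot; x points away from the robot, square to that face, y along the fence
- coupler: bystander: steel and brass air-hose coupler, 26 mm thick and 88 mm long, lying to the right of the crates; origin at the centre of its underside, y along its length
- oil_bottle: bystander: small white oil bottle with a red spout, 37 x 53 x 146 mm, standing to the right of the crates; origin at the centre of its underside
- polish_bar: bystander: red-brown bar of polishing compound, 43 x 106 x 33 mm, lying to the right of the crates; origin at the centre of its underside
There are look-alikes about, which are no part of the job. Leave any pink or yellow look-alike of the crate_ring alone.

How it is judged:
By the outcome, as a careful person would: the job done as asked, in the order asked, and still so for the second after the job is handed in, with the robot touching nothing.
It also fails if it takes over 51 s, if anything falls off the work surface, if the arm or the gripper's body presses on something with over 40 N, if the wrist force passes 120 N, or if a joint passes its speed limit or range.

## Working session

There is one attempt and no reset: what is moved stays moved. The work goes in short steps, Python scripts to look and compute and a shell command to move; the robot and the scene stay as the last step left them, time stands still between calls to the robot, and variables do not carry over. Pictures are saved under pics/ and viewed, and the job is handed in when it is done.

```bash
mkdir -p pics; ls; python3 - <<'E'
from workcell import readout,camera,manip
import cv2,numpy as np
o=readout.get_obs();print({k:np.round(v,3).tolist() for k,v in o.items()})
for n in("side","top"):
    c=camera(n);cv2.imwrite(f"pics/{n}0.png",cv2.cvtColor(c["pixels"],cv2.COLOR_RGB2BGR));print(n,c["intrinsics"].round(1).tolist(),c["extrinsics"].round(3).tolist())
    np.savez(f"{n}0.npz",**c)
E
```

```text
pics
{'clock': 0.0, 'joint_pos': [1.316, 0.333, -0.065, 1.461, 0.022, 1.35, -0.089], 'joint_velocities': [0.001, 0.0, 0.001, 0.001, -0.0, 0.0, -0.001], 'tau': [-0.001, -62.544, 0.048, -39.16, 0.016, 0.01, -0.0], 'position': [0.144, -0.608, 0.231], 'ee_rot': [0.439, 0.555, -0.439, 0.554], 'ft_force': [-0.413, -0.792, -0.442], 'torque': [0.015, 0.035, 0.006], 'grip_width': 0.997}
side [[497.2, 0.0, 255.1], [0.0, 497.2, 193.3], [0.0, 0.0, 1.0]] [[0.838, 0.545, -0.003, -0.474], [0.439, -0.679, -0.588, -0.219], [-0.323, 0.492, -0.809, 1.498], [0.0, 0.0, 0.0, 1.0]]
top [[452.1, 0.0, 250.9], [0.0, 452.1, 192.4], [0.0, 0.0, 1.0]] [[0.007, -1.0, 0.007, -0.022], [-0.998, -0.007, -0.056, 0.564], [0.056, -0.007, -0.998, 1.193], [0.0, 0.0, 0.0, 1.0]]
```

View pics/side0.png

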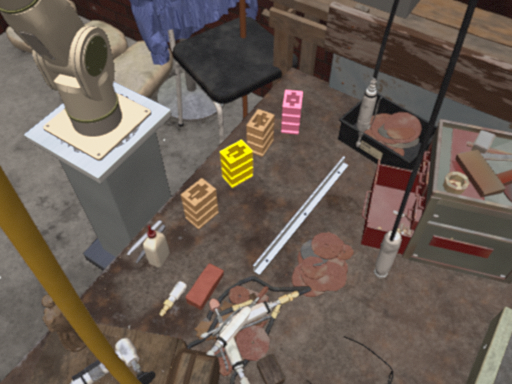

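View pics/top0.png

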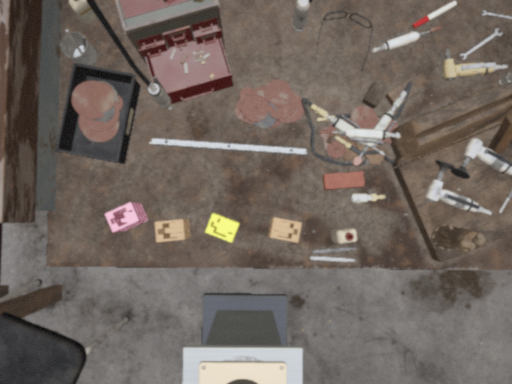

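```bash
cat > h.py <<'E'
import numpy as np,cv2
def load(n,k=None):
    if k is None:
        from workcell import camera
        return camera(n)
    return dict(np.load(f"{n}{k}.npz"))
def world(c,u,v):
    K=c["intrinsics"];z=c["range_z"][v,u];p=np.linalg.inv(K)@np.stack([u,v,np.ones_like(u)]).astype(float)*z
    T=c["extrinsics"];return (T[:3,:3].T@(p-T[:3,3:])).T
def plane(c,u,v,h):
    K=c["intrinsics"];T=c["extrinsics"];d=T[:3,:3].T@np.linalg.inv(K)@[u,v,1];o=-T[:3,:3].T@T[:3,3]
    return o+d*(h-o[2])/d[2]
def proj(c,p):
    T=c["extrinsics"];q=c["intrinsics"]@(T[:3,:3]@p+T[:3,3]);return q[:2]/q[2]
E
python3 - <<'E'
from h import *
for n in("top","side"):
    c=load(n,0);img=c["pixels"]
    v,u=np.mgrid[0:384,0:512];P=world(c,u.ravel(),v.ravel()).reshape(384,512,3)
    ok=c["range_z"]>0
    # objects above table in region
    m=ok&(P[...,2]>.012)&(P[...,2]<.2)&(P[...,0]>.25)&(P[...,0]<.8)&(P[...,1]>-.45)&(P[...,1]<.45)
    k,l,s,_=cv2.connectedComponentsWithStats(m.astype(np.uint8))
    for i in range(1,k):
        if s[i,4]<25: continue
        q=P[l==i];t=q[:,2].max();top=q[q[:,2]>t-.012]
        r=cv2.minAreaRect((top[:,:2]*1000).astype(np.float32))
        print(n,s[i].tolist(),q.min(0).round(3),q.max(0).round(3),"top rect",np.round(r[0],0),np.round(r[1],0),round(r[2],1),img[l==i].mean(0).round())
c=load("top",0)
for (x0,x1,y0,y1,nm) in[(90,320,120,270,"z")]:
    b=cv2.cvtColor(c["pixels"][y0:y1,x0:x1],cv2.COLOR_RGB2BGR);cv2.imwrite("pics/top0z.png",cv2.resize(b,None,fx=3.4,fy=3.4,interpolation=cv2.INTER_CUBIC))
E
```

```text
top [69, 96, 51, 46, 1720] [0.693 0.325 0.013] [0.8   0.45  0.101] top rect [778. 384.] [ 42. 111.] 0.7 [139. 111. 102.]
top [67, 98, 69, 66, 734] [0.635 0.293 0.012] [0.8   0.449 0.091] top rect [691. 338.] [104. 211.] 42.1 [62. 60. 59.]
top [239, 103, 190, 109, 6559] [ 0.517 -0.45   0.012] [0.8   0.016 0.135] top rect [ 732. -437.] [38. 40.] 21.9 [132. 117. 107.]
top [149, 142, 158, 13, 378] [ 0.667 -0.164  0.012] [0.696 0.255 0.036] top rect [682.  46.] [419.   5.] 86.6 [173. 175. 177.]
top [323, 171, 41, 19, 641] [ 0.574 -0.315  0.012] [ 0.623 -0.21   0.038] top rect [ 599. -264.] [ 42. 102.] 4.4 [164. 112.  99.]
top [351, 194, 34, 9, 218] [ 0.54  -0.374  0.012] [ 0.562 -0.287  0.029] top rect [ 551. -326.] [21. 79.] 0.6 [198. 195. 186.]
top [105, 202, 42, 30, 724] [0.459 0.26  0.012] [0.533 0.344 0.11 ] top rect [496. 302.] [50. 71.] 24.9 [197. 149. 166.]
top [205, 213, 34, 29, 406] [0.438 0.014 0.012] [0.507 0.096 0.112] top rect [472.  55.] [70. 50.] 69.1 [230. 231. 122.]
top [268, 217, 33, 26, 421] [ 0.438 -0.139  0.013] [ 0.499 -0.063  0.112] top rect [ 468. -102.] [70. 50.]
[... 709 characters left out ...]
 rect [683.  44.] [421.   7.] 86.5 [152. 153. 156.]
side [181, 178, 38, 49, 1179] [ 0.438 -0.145  0.012] [ 0.501 -0.065  0.11 ] top rect [ 469. -105.] [72. 56.] 78.9 [162. 125.  88.]
side [144, 225, 25, 41, 674] [ 0.393 -0.289  0.012] [ 0.476 -0.233  0.146] top rect [ 454. -261.] [6. 5.] 65.3 [154. 138. 123.]
side [128, 232, 210, 152, 7623] [ 0.532 -0.45   0.012] [0.8   0.01  0.134] top rect [ 734. -437.] [42. 34.] 13.9 [132. 112. 102.]
side [186, 264, 38, 45, 839] [ 0.576 -0.32   0.012] [ 0.625 -0.214  0.038] top rect [ 601. -268.] [ 42. 105.] 4.4 [152.  89.  76.]
side [160, 281, 27, 35, 306] [ 0.54  -0.377  0.012] [ 0.566 -0.289  0.028] top rect [ 554. -333.] [23. 88.] 1.3 [203. 195. 182.]
```

View pics/top0z.png

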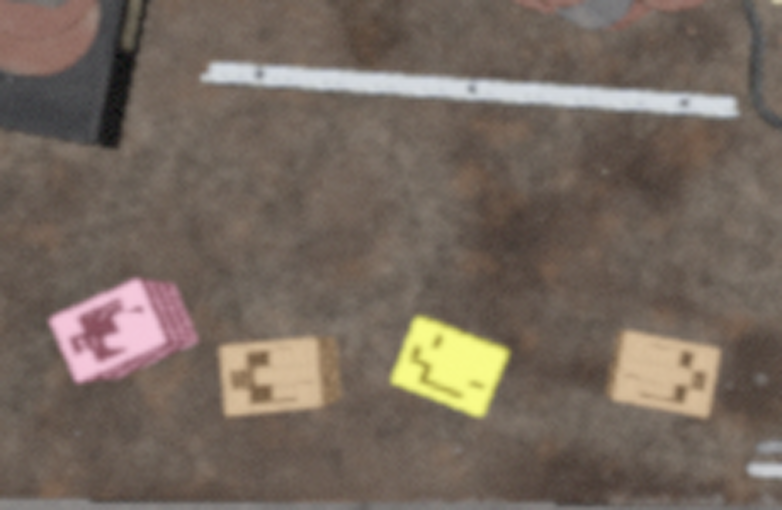

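```bash
cat >> h.py <<'E'
from scipy.spatial.transform import Rotation as R
def plan(pos,yaw,tilt=0,verbose=True):
    """rows needed for tool down, jaw axis = world y rotated by yaw(deg); tilt: deg, fingers' tips leaning fwd"""
    from workcell import readout
    o=readout.get_obs();Rc=R.from_quat(o["ee_rot"]);p=np.array(o["position"])
    best=None
    for s in(1,-1):
        X=np.array([np.sin(np.radians(tilt)),0,-np.cos(np.radians(tilt))]);Z=np.array([0,s,0.]);Y=np.cross(Z,X)
        Rt=R.from_euler('z',yaw,degrees=True)*R.from_matrix(np.stack([X,Y,Z],1))
        rv=(Rc.inv()*Rt).as_rotvec(degrees=True)
        if best is None or np.linalg.norm(rv)<np.linalg.norm(best[0]): best=(rv,s)
    d=Rc.inv().apply(np.array(pos)-p)*1000
    print("to",np.round(pos,3),"turn",best[0].round(1),"shift",d.round(1))
def st():
    from workcell import readout
    o=readout.get_obs();print(round(o["clock"],2),"p",np.round(o["position"],4),"F",np.round(o["ft_force"],1),"w",round(o["grip_width"],2));M=R.from_quat(o["ee_rot"]).as_matrix();print(M.round(3).tolist(), "q",np.round(o["joint_pos"],2))
def off(c,yaw,fwd,lat,z):
    y=np.radians(yaw);return [c[0]+fwd*np.cos(y)-lat*np.sin(y),c[1]+fwd*np.sin(y)+lat*np.cos(y),z]
E
python3 - <<'E'
from h import *
st()
Rr=off((.4685,-.1035),-10.4,-.058,0,.2);print(Rr)
plan([.25,-.38,.25],-10.4);plan([.33,-.25,.25],-10.4);plan(Rr,-10.4)
Rr[2]=.094;plan(Rr,-10.4)
# fence front
c=load("top",0);v,u=np.mgrid[0:384,0:512];P=world(c,u.ravel(),v.ravel())
m=(c["range_z"].ravel()>0)&(P[:,2]>.022)&(P[:,2]<.04)&(P[:,0]>.66)&(P[:,0]<.70)&(P[:,1]>-.165)&(P[:,1]<.256)
q=P[m];a=np.polyfit(q[:,1],q[:,0],1);print(a,np.degrees(np.arctan(a[0])),np.percentile(q[:,0]-np.polyval(a,q[:,1]),[1,10,50,90,99]).round(4),len(q))
c=load("side",0);P=world(c,u.ravel(),v.ravel())
m=(c["range_z"].ravel()>0)&(P[:,2]>.008)&(P[:,2]<.025)&(P[:,0]>.65)&(P[:,0]<.71)&(P[:,1]>-.165)&(P[:,1]<.256)
q=P[m];a=np.polyfit(q[:,1],q[:,0],1);print(a,np.degrees(np.arctan(a[0])),np.percentile(q[:,0]-np.polyval(a,q[:,1]),[1,10,50,90,99]).round(4),len(q))
E
```

```text
0.1 p [ 0.1435 -0.608   0.2306] F [ 1.3  0.7 -0.6] w 1.0
[[-0.0, 0.973, 0.23], [0.001, 0.23, -0.973], [-1.0, -0.0, -0.001]] q [ 1.32  0.33 -0.06  1.46  0.02  1.35 -0.09]
[np.float64(0.41145285469282367), np.float64(-0.09302988957546751), 0.2]
to [ 0.25 -0.38  0.25] turn [23.7 -0.1  0. ] shift [ -19.1  156.  -197.4]
to [ 0.33 -0.25  0.25] turn [23.7 -0.1  0. ] shift [ -19.   263.8 -305.6]
to [ 0.411 -0.093  0.2  ] turn [23.7 -0.1  0. ] shift [  31.1  379.1 -439.6]
to [ 0.411 -0.093  0.094] turn [23.7 -0.1  0. ] shift [ 137.1  379.1 -439.4]
[0.05969248 0.67872528] 3.416073883873221 [-0.0022 -0.0017 -0.0002  0.0019  0.0028] 294
[0.058209   0.68276246] 3.331370996666759 [-0.0025 -0.0016 -0.0007  0.0004  0.0119] 298
```

```bash
python3 -m inch '[[[3,0,0],[-10,32,-40],0.6],[[6,0,0],[-19,70,-85],0.6],[[9,0,0],[-19,112,-130],0.6],[[12,0,0],[-19,156,-175],0.6],[[15,0,0],[-19,200,-220],0.6],[[18,0,0],[-19,240,-270],0.6],[[21,0,0],[-10,280,-320],0.6],[[23.7,0,0],[0,320,-360],0.6],[[23.7,0,0],[15,350,-400],0.6],[[23.7,0,0],[31,372,-436],0.6]]' 20; python3 - <<'E'
from h import *
st()
Rr=off((.4685,-.1035),-10.4,-.055,0,.2);plan(Rr,-10.4)
Rr[2]=.096;plan(Rr,-10.4)
E
```

```text
clock: 1.35
position: [0.4059, -0.0961, 0.1997]
ee_rot: [0.543, 0.453, -0.543, 0.453]
ft_force: [1.1, -0.8, 0.4]
grip_width: 0.399
1.35 p [ 0.4059 -0.0961  0.1997] F [ 1.1 -0.8  0.4] w 0.4
[[-0.0, 0.984, -0.18], [0.001, -0.18, -0.984], [-1.0, -0.0, -0.001]] q [ 0.8  -0.09 -0.63  1.98 -0.06  1.23 -1.56]
to [ 0.414 -0.094  0.2  ] turn [ 0.  -0.1  0. ] shift [-0.3  7.9 -4. ]
to [ 0.414 -0.094  0.096] turn [ 0.  -0.1  0. ] shift [103.7   8.   -3.9]
```

```bash
python3 -m inch '[[[0,0,0],[30,0,-4],0.6],[[0,0,0],[65,0,-4],0.6],[[0,0,0],[98,5,-4],0.6],[[0,0,0],[104,10,-4],0.6],[[0,0,0],[104,15,-4],0.6]]' 20; python3 - <<'E'
from h import *
st()
for n in("side","top"):
    cv2.imwrite(f"pics/{n}1.png",cv2.resize(cv2.cvtColor(load(n)["pixels"],cv2.COLOR_RGB2BGR)[100:270,80:340],None,fx=3,fy=3))
E
```

```text
clock: 1.98
position: [0.4218, -0.0948, 0.0962]
ee_rot: [0.543, 0.453, -0.543, 0.452]
ft_force: [0.6, 0.3, 1.7]
grip_width: 0.4
1.98 p [ 0.4218 -0.0948  0.0962] F [0.6 0.3 1.7] w 0.4
[[-0.0, 0.984, -0.18], [0.001, -0.18, -0.984], [-1.0, -0.0, -0.001]] q [ 0.76  0.09 -0.66  2.07  0.06  1.   -1.68]
```

View pics/side1.png

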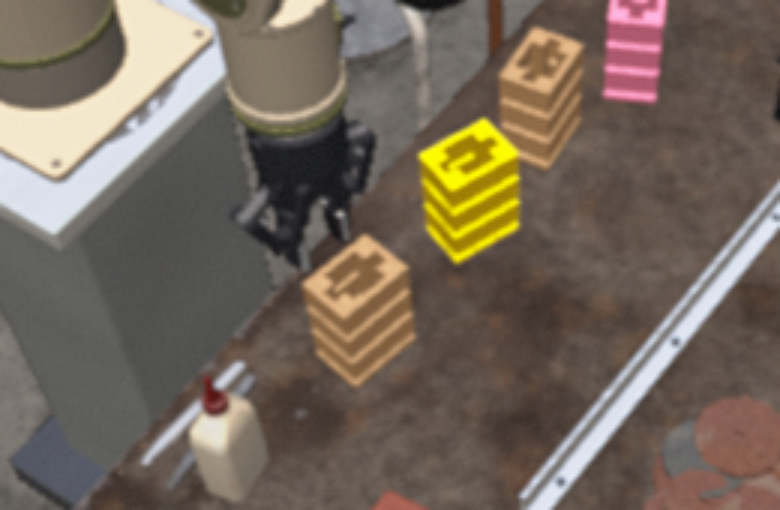

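The fingertips stand behind the right crate, at about (320,255) in the zoomed view and just under its rim. Next I push level.

```bash
python3 -m inch '[[[0,0,0],[0,6,0],0.6],[[0,0,0],[0,12,0],0.6],[[0,0,0],[0,18,0],0.6],[[0,0,0],[0,24,0],0.6],[[0,0,0],[0,29,0],0.6],[[0,0,0],[0,34,0],0.6],[[0,0,0],[0,39,0],0.6],[[0,0,0],[0,43,0],0.6]]' 20; python3 - <<'E'
from h import *
st()
for n in("side",):
    cv2.imwrite(f"pics/{n}2.png",cv2.resize(cv2.cvtColor(load(n)["pixels"],cv2.COLOR_RGB2BGR)[100:270,80:340],None,fx=3,fy=3))
E
```

```text
clock: 3.08
position: [0.4652, -0.1028, 0.097]
ee_rot: [0.544, 0.453, -0.542, 0.453]
ft_force: [0.1, -0.2, 0.7]
grip_width: 0.399
3.08 p [ 0.4652 -0.1028  0.097 ] F [ 0.1 -0.2  0.7] w 0.4
[[0.002, 0.984, -0.18], [0.001, -0.18, -0.984], [-1.0, 0.002, -0.001]] q [ 0.73  0.19 -0.65  1.97  0.13  1.02 -1.74]
```

View pics/side2.png

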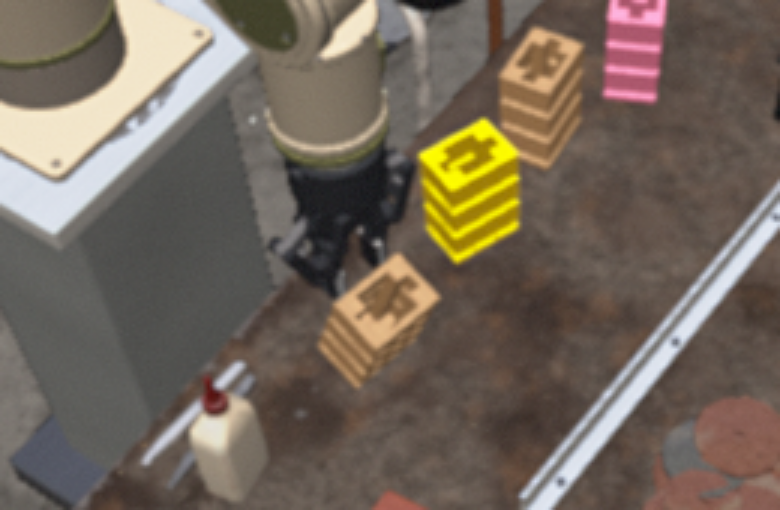

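The crate is tilted about 20° and not sliding. I continue slowly.

```bash
python3 -m inch '[[[0,0,0],[0,4,0],0.6],[[0,0,0],[0,8,0],0.6],[[0,0,0],[0,12,0],0.6],[[0,0,0],[0,15,0],0.6],[[0,0,0],[0,15,0],0.6],[[0,0,0],[0,15,0],0.6],[[0,0,0],[0,15,0],0.6]]' 20; python3 - <<'E'
from h import *
st()
for n in("side",):
    cv2.imwrite(f"pics/{n}3.png",cv2.resize(cv2.cvtColor(load(n)["pixels"],cv2.COLOR_RGB2BGR)[100:270,80:340],None,fx=3,fy=3))
E
```

```text
clock: 4.0
position: [0.4803, -0.1056, 0.0971]
ee_rot: [0.544, 0.453, -0.542, 0.453]
ft_force: [0.2, -0.6, 0.1]
grip_width: 0.398
4.0 p [ 0.4803 -0.1056  0.0971] F [ 0.2 -0.6  0.1] w 0.4
[[0.002, 0.984, -0.18], [0.001, -0.18, -0.984], [-1.0, 0.002, -0.001]] q [ 0.72  0.23 -0.65  1.94  0.16  1.03 -1.75]
```

View pics/side3.png

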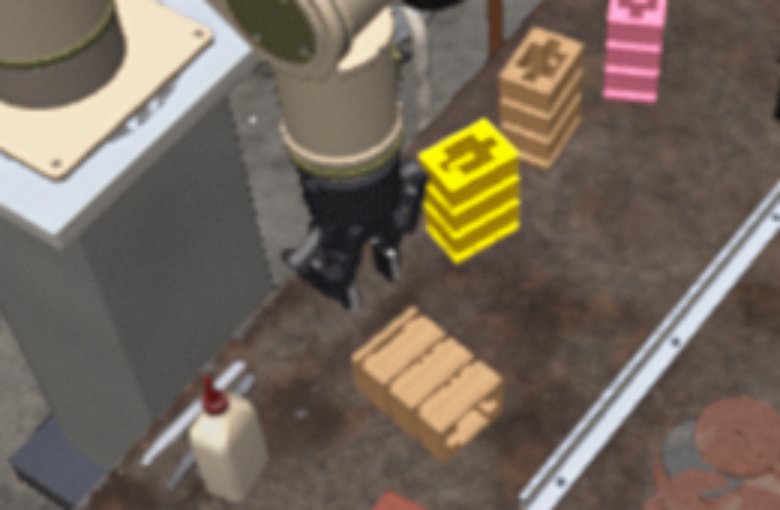

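```bash
python3 -m inch '[[[0,0,0],[-30,-25,-5],0.6],[[0,0,0],[-70,-50,-20],0.6],[[0,0,0],[-110,-60,-60],0.6],[[5,0,0],[-125,-60,-120],0.6],[[10,0,0],[-125,-60,-180],0.6],[[15,0,0],[-125,-60,-230],0.6]]' 20; python3 - <<'E'
from h import *
st()
for n in("side","top"):
    c=load(n);np.savez(n+"4.npz",**c)
    b=c["pixels"][180:270,130:330] if n=="top" else c["pixels"][90:250,150:360]
    cv2.imwrite(f"pics/{n}4.png",cv2.resize(cv2.cvtColor(b,cv2.COLOR_RGB2BGR),None,fx=3.7,fy=3.7,interpolation=cv2.INTER_CUBIC))
    print(-c["extrinsics"][:3,:3].T@c["extrinsics"][:3,3])
E
```

```text
clock: 4.8
position: [0.4625, 0.1335, 0.2229]
ee_rot: [0.599, 0.377, -0.597, 0.378]
ft_force: [0.4, -0.5, -0.8]
grip_width: 0.402
4.8 p [0.4625 0.1335 0.2229] F [ 0.4 -0.5 -0.8] w 0.4
[[0.004, 0.903, -0.431], [0.0, -0.431, -0.903], [-1.0, 0.003, -0.002]] q [ 0.53  0.09 -0.94  1.8   0.08  1.28 -2.44]
[ 0.97691272 -0.62642222  1.08099394]
[ 0.49588956 -0.00942985  1.22326613]
```

View pics/top4.png

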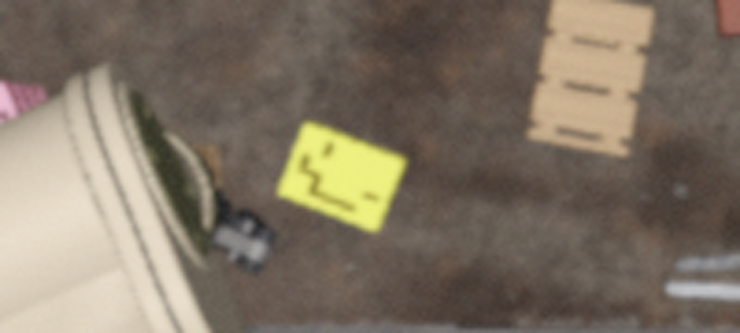

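View pics/side4.png

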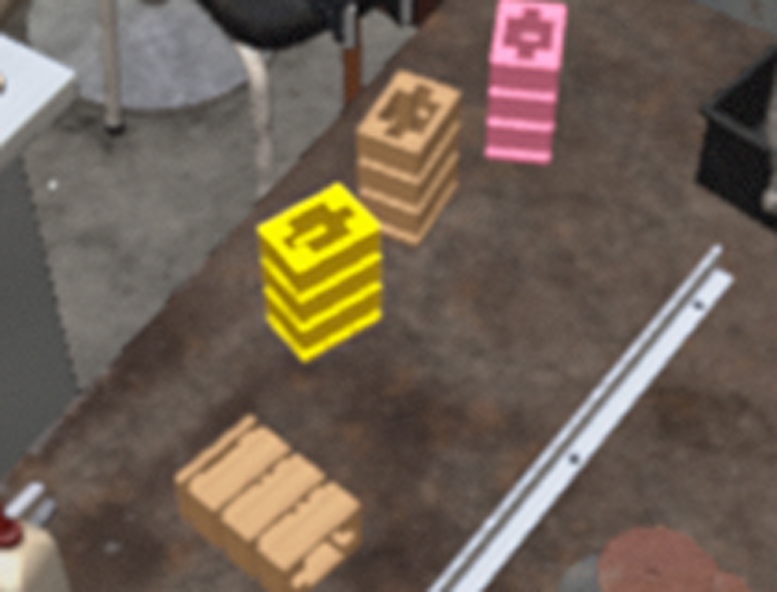

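```bash
python3 - <<'E'
from h import *
C=(.465,.184)
plan(off(C,6.1,-.068,0,.2),6.1)
plan(off(C,6.1,-.060,0,.096),6.1)
E
```

```text
to [0.397 0.177 0.2  ] turn [-31.2  -0.2  -0.1] shift [ 22.6 -75.3  -8.4]
to [0.405 0.178 0.096] turn [-31.2  -0.2  -0.1] shift [126.6 -68.6 -12.1]
```

```bash
python3 -m inch '[[[-8,0,0],[5,-25,-2],0.6],[[-16,0,0],[10,-50,-5],0.6],[[-24,0,0],[16,-72,-8],0.6],[[-31,0,0],[22,-78,-8],0.6],[[-31,0,0],[22,-78,-8],0.6],[[-31,0,0],[60,-75,-8],0.6],[[-31,0,0],[100,-72,-11],0.6],[[-31,0,0],[126,-68,-12],0.6],[[-31,0,0],[126,-68,-12],0.6]]' 20; python3 - <<'E'
from h import *
st()
C=(.465,.184)
plan(off(C,6.1,-.04,0,.096),6.1)
plan(off(C,6.1,+.02,0,.096),6.1)
for n in("side",):
    cv2.imwrite(f"pics/{n}5.png",cv2.resize(cv2.cvtColor(load(n)["pixels"],cv2.COLOR_RGB2BGR)[70:230,120:340],None,fx=3,fy=3))
E
```

```text
clock: 6.02
position: [0.4052, 0.1767, 0.0955]
ee_rot: [0.475, 0.525, -0.474, 0.523]
ft_force: [-0.1, 0.3, 0.4]
grip_width: 0.397
6.03 p [0.4052 0.1767 0.0955] F [-0.1  0.3  0.4] w 0.4
[[-0.001, 0.995, 0.099], [0.004, 0.099, -0.995], [-1.0, -0.0, -0.004]] q [ 0.45  0.17 -1.01  2.04  0.17  1.01 -2.11]
to [0.425 0.18  0.096] turn [-0.4 -0.2  0. ] shift [-0.5 20.3 -1. ]
to [0.485 0.186 0.096] turn [-0.4 -0.2  0. ] shift [-0.5 80.3 -1.4]
```

View pics/side5.png

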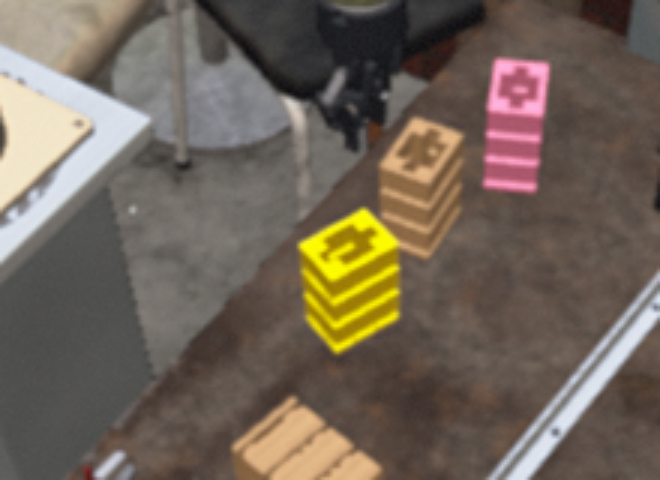

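The fingers are behind the left crate, at about (355,135) in the zoomed view. I push in the same way.

```bash
python3 -m inch '[[[0,0,0],[0,10,0],0.6],[[0,0,0],[0,20,0],0.6],[[0,0,0],[0,27,0],0.6],[[0,0,0],[0,33,0],0.6],[[0,0,0],[0,39,0],0.6],[[0,0,0],[0,45,0],0.6],[[0,0,0],[0,50,0],0.6],[[0,0,0],[0,55,0],0.6],[[0,0,0],[0,60,0],0.6],[[0,0,0],[0,63,0],0.6]]' 20;  python3 -m inch '[[[0,0,0],[0,4,0],0.6],[[0,0,0],[0,8,0],0.6],[[0,0,0],[0,10,0],0.6],[[0,0,0],[0,10,0],0.6],[[0,0,0],[0,10,0],0.6]]' 20; python3 - <<'E'
from h import *
st()
for n in("side",):
    cv2.imwrite(f"pics/{n}6.png",cv2.resize(cv2.cvtColor(load(n)["pixels"],cv2.COLOR_RGB2BGR)[70:230,120:340],None,fx=3,fy=3))
E
```

```text
clock: 7.32
position: [0.4688, 0.1836, 0.0968]
ee_rot: [0.476, 0.525, -0.473, 0.524]
ft_force: [-0.0, 0.2, 0.1]
grip_width: 0.401
clock: 7.95
position: [0.4786, 0.1846, 0.0968]
ee_rot: [0.476, 0.525, -0.473, 0.524]
ft_force: [-0.6, -0.7, -0.0]
grip_width: 0.403
7.95 p [0.4786 0.1846 0.0968] F [-0.6 -0.7 -0. ] w 0.4
[[0.001, 0.995, 0.1], [0.004, 0.1, -0.995], [-1.0, 0.002, -0.004]] q [ 0.36  0.35 -0.94  1.87  0.32  1.07 -2.17]
```

View pics/side6.png

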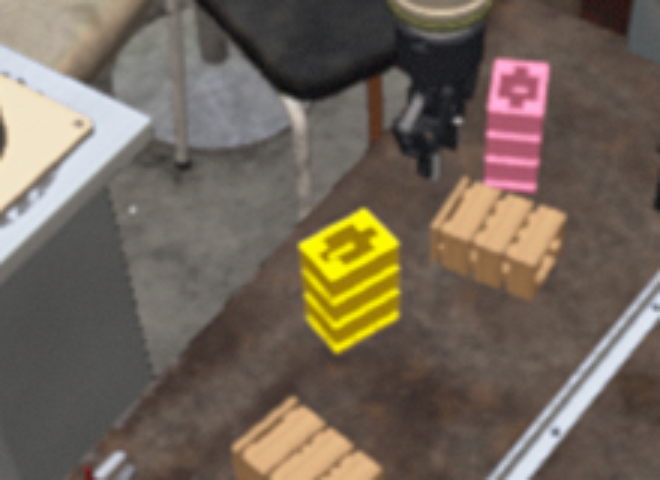

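```bash
python3 -m inch '[[[0,0,0],[-30,-25,0],0.6],[[0,0,0],[-80,-50,0],0.6],[[0,0,0],[-130,-70,50],0.6],[[0,0,0],[-150,-80,100],0.6],[[0,0,0],[-160,-90,140],0.6],[[0,0,0],[-160,-90,140],0.6]]' 20; python3 - <<'E'
from h import *
st()
for n in("side","top"):
    c=load(n);np.savez(n+"7.npz",**c)
    b=c["pixels"][130:270,110:310] if n=="top" else c["pixels"][90:250,150:360]
    cv2.imwrite(f"pics/{n}7.png",cv2.resize(cv2.cvtColor(b,cv2.COLOR_RGB2BGR),None,fx=3.9,fy=3.9,interpolation=cv2.INTER_CUBIC))
    v,u=np.mgrid[0:384,0:512];P=world(c,u.ravel(),v.ravel())
    for nm,y0,y1 in(("L",.135,.25),("R",-.19,-.06)):
        m=(c["range_z"].ravel()>0)&(P[:,2]>.042)&(P[:,2]<.06)&(P[:,0]>.47)&(P[:,0]<.66)&(P[:,1]>y0)&(P[:,1]<y1)
        r=cv2.minAreaRect((P[m][:,:2]*1000).astype(np.float32));print(n,nm,r,m.sum())
E
```

```text
clock: 8.75
position: [0.4029, 0.0325, 0.257]
ee_rot: [0.477, 0.523, -0.474, 0.523]
ft_force: [0.6, 1.5, 0.1]
grip_width: 0.402
8.75 p [0.4029 0.0325 0.257 ] F [0.6 1.5 0.1] w 0.4
[[0.003, 0.996, 0.094], [0.002, 0.094, -0.996], [-1.0, 0.003, -0.002]] q [ 0.76 -0.2  -0.82  1.92 -0.15  1.36 -1.5 ]
side L ((544.6282348632812, 189.14512634277344), (108.26991271972656, 76.6554946899414), 4.268610954284668) 714
side R ((546.4185791015625, -118.81436157226562), (72.26676940917969, 107.66899108886719), 79.65234375) 1023
top L ((543.491455078125, 192.1447296142578), (105.34162139892578, 71.1523666381836), 6.397361755371094) 965
top R ((544.6830444335938, -116.29759216308594), (70.3631362915039, 105.06558227539062), 79.7076644897461) 944
```

View pics/top7.png

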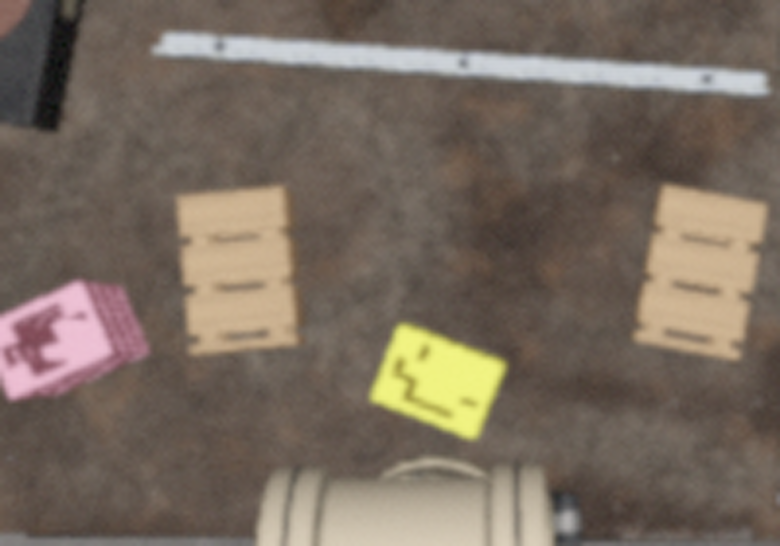

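Both crates lie with their undersides toward the robot. The left one is at about (235,270) and the right one at about (705,270) in the zoomed view. Neither camera sees an underside yet. I'll push the left crate forward off-centre so that it swings open towards the side camera.

```bash
python3 - <<'E'
from h import *
plan([.455,.152,.2],0);plan([.462,.152,.043],0);plan([.480,.152,.043],0);plan([.538,.152,.043],0)
E
```

```text
to [0.455 0.152 0.2  ] turn [ 5.7 -0.2 -0.1] shift [  56.7   63.4 -110.1]
to [0.462 0.152 0.043] turn [ 5.7 -0.2 -0.1] shift [ 213.7   70.  -108.9]
to [0.48  0.152 0.043] turn [ 5.7 -0.2 -0.1] shift [ 213.7   87.9 -107.1]
to [0.538 0.152 0.043] turn [ 5.7 -0.2 -0.1] shift [ 213.8  145.6 -101.3]
```

View pics/side7.png

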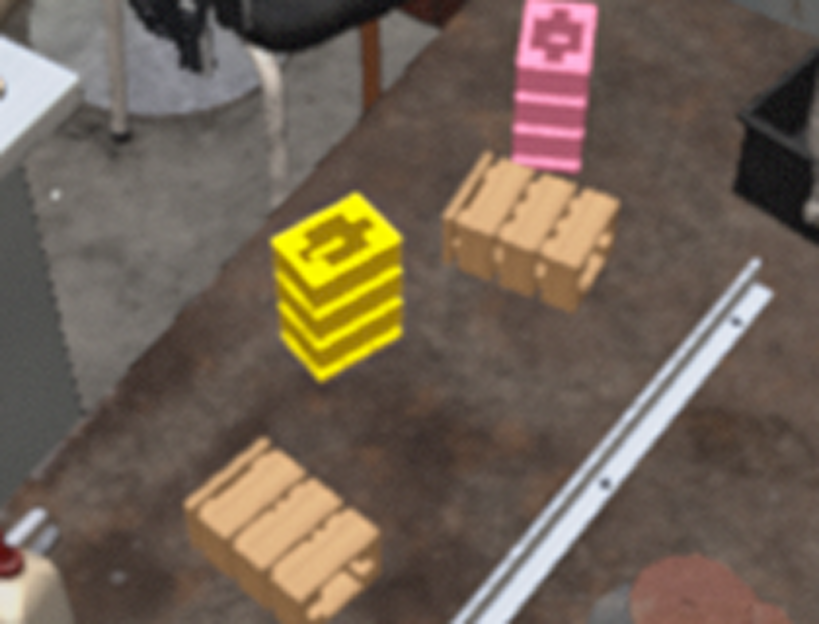

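```bash
python3 -m inch '[[[2,0,0],[10,20,-40],1],[[4,0,0],[30,45,-80],1],[[5.7,0,0],[55,60,-108],1],[[5.7,0,0],[100,63,-110],1],[[5.7,0,0],[150,63,-110],1],[[5.7,0,0],[190,63,-110],1],[[5.7,0,0],[212,64,-110],1],[[5.7,0,0],[213,72,-109],1],[[5.7,0,0],[213,80,-108],1],[[5.7,0,0],[213,87,-107],1]]' 20;  python3 - <<'E'
from h import *
st()
plan([.538,.152,.043],0)
E
```

```text
clock: 10.1
position: [0.4805, 0.1523, 0.0448]
ee_rot: [0.502, 0.5, -0.498, 0.5]
ft_force: [-0.1, -0.7, -0.6]
grip_width: 0.001
10.1 p [0.4805 0.1523 0.0448] F [-0.1 -0.7 -0.6] w 0.0
[[0.004, 1.0, 0.0], [0.004, 0.0, -1.0], [-1.0, 0.004, -0.004]] q [ 0.44  0.43 -0.96  1.94  0.42  0.98 -2.29]
to [0.538 0.152 0.043] turn [ 0.  -0.3 -0.2] shift [ 2.  57.5  0.3]
```

```bash
python3 -m inch '[[[0,0,0],[4,6,0],1],[[0,0,0],[5,12,0],1],[[0,0,0],[5,18,0],1],[[0,0,0],[5,24,0],1],[[0,0,0],[5,30,0],1],[[0,0,0],[5,36,0],1],[[0,0,0],[5,42,0],1],[[0,0,0],[5,48,0],1],[[0,0,0],[5,48,0],1]]' 20;  python3 - <<'E'
from h import *
st()
for n in("side","top"):
    c=load(n)
    b=c["pixels"][130:270,110:310] if n=="top" else c["pixels"][90:190,230:360]
    cv2.imwrite(f"pics/{n}8.png",cv2.resize(cv2.cvtColor(b,cv2.COLOR_RGB2BGR),None,fx=3.9 if n=="top" else 6,fy=3.9 if n=="top" else 6,interpolation=cv2.INTER_CUBIC))
E
```

```text
clock: 11.22
position: [0.5292, 0.1525, 0.0401]
ee_rot: [0.502, 0.5, -0.498, 0.5]
ft_force: [-0.5, 1.0, 0.0]
grip_width: -0.001
11.22 p [0.5292 0.1525 0.0401] F [-0.5  1.   0. ] w -0.0
[[0.004, 1.0, -0.0], [0.005, -0.0, -1.0], [-1.0, 0.004, -0.005]] q [ 0.38  0.53 -0.91  1.82  0.48  1.02 -2.28]
```

View pics/top8.png

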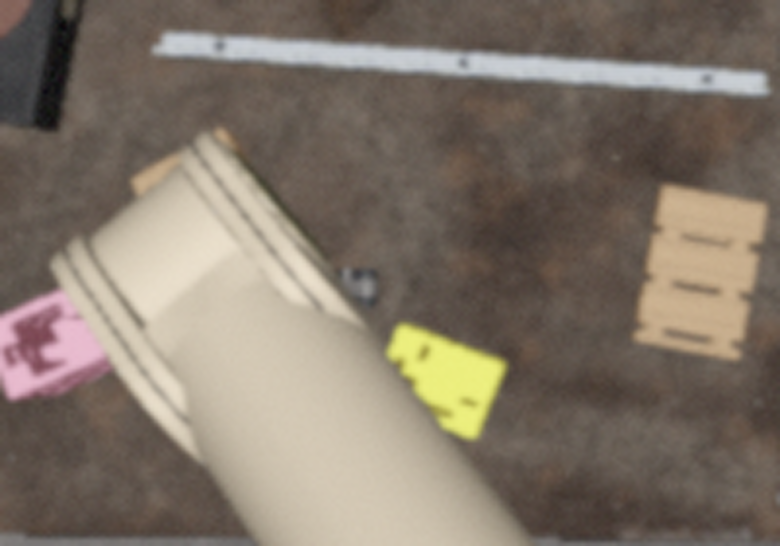

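View pics/side8.png

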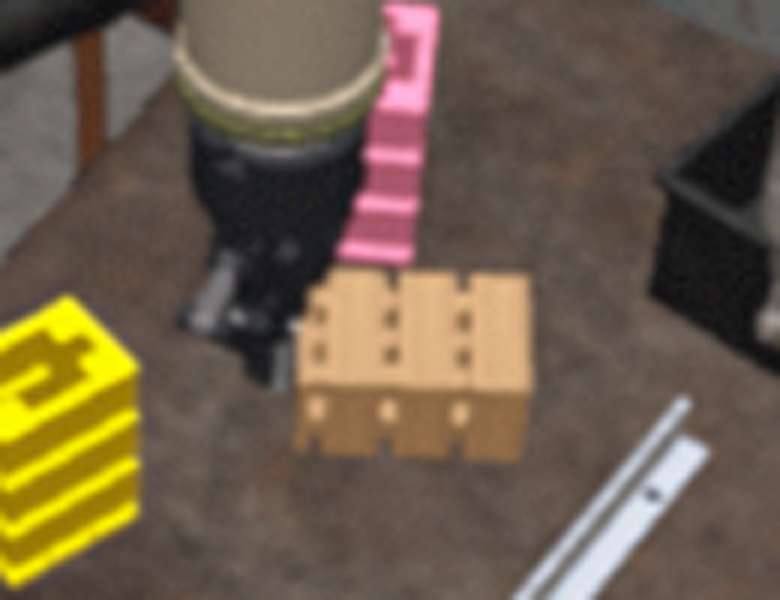

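```bash
python3 -m inch '[[[0,0,0],[0,6,0],1],[[0,0,0],[0,12,0],1],[[0,0,0],[0,17,0],1],[[0,0,0],[0,-5,0],1],[[0,0,0],[-40,-50,20],1],[[0,0,0],[-90,-90,70],1],[[0,0,0],[-150,-120,120],1],[[0,0,0],[-190,-140,150],1],[[0,0,0],[-190,-140,150],1]]' 20;  cat > look.py <<'E'
import sys
from h import *
k=sys.argv[1]
st()
for n in("side","top"):
    c=load(n);np.savez(n+k+".npz",**c)
    b=c["pixels"][130:270,110:310] if n=="top" else c["pixels"][90:250,160:360]
    cv2.imwrite(f"pics/{n}{k}.png",cv2.resize(cv2.cvtColor(b,cv2.COLOR_RGB2BGR),None,fx=3.7,fy=3.7,interpolation=cv2.INTER_CUBIC))
    v,u=np.mgrid[0:384,0:512];P=world(c,u.ravel(),v.ravel())
    for nm,y0,y1 in(("L",.105,.27),("R",-.20,-.05)):
        m=(c["range_z"].ravel()>0)&(P[:,2]>.042)&(P[:,2]<.06)&(P[:,0]>.48)&(P[:,0]<.70)&(P[:,1]>y0)&(P[:,1]<y1)&(P[:,0]-P[:,1]+.2>.46)
        if m.sum()<9: continue
        r=cv2.minAreaRect((P[m][:,:2]*1000).astype(np.float32));print(n,nm,np.round(r[0],1),np.round(r[1],1),round(r[2],1),m.sum())
E
python3 look.py 9
```

```text
clock: 12.45
position: [0.388, -0.0, 0.2312]
ee_rot: [0.503, 0.498, -0.498, 0.501]
ft_force: [1.2, -1.2, -0.7]
grip_width: -0.002
12.45 p [ 0.388  -0.      0.2312] F [ 1.2 -1.2 -0.7] w -0.0
[[0.008, 1.0, -0.002], [0.002, -0.002, -1.0], [-1.0, 0.008, -0.002]] q [ 1.03 -0.28 -0.96  1.99 -0.24  1.31 -1.42]
side L [585.  209.7] [106.   77.5] 40.2 698
side R [ 546.4 -119.2] [ 73.1 108.1] 79.3 1020
top L [584.6 212.8] [106.4  70.4] 39.3 973
top R [ 544.7 -116.2] [ 70.4 105.2] 79.5 952
```

View pics/top9.png

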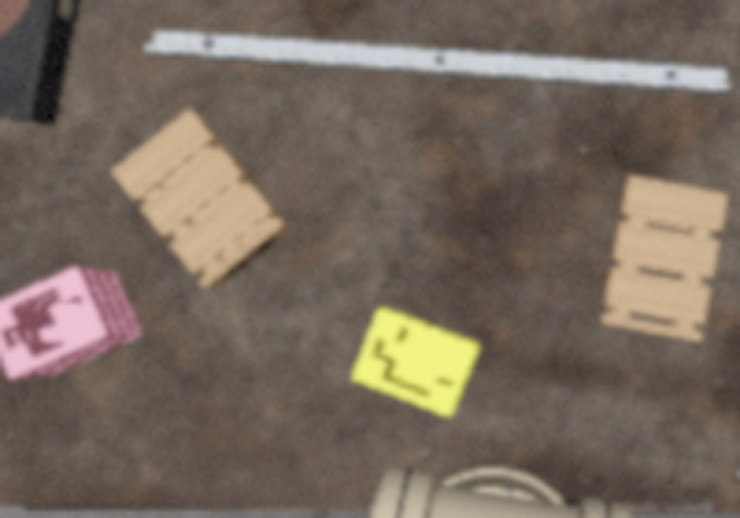

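View pics/side9.png

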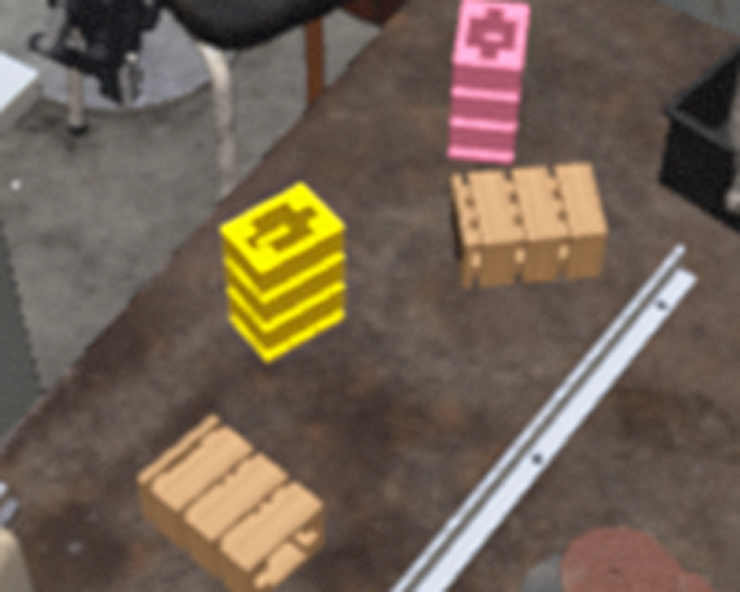

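```bash
python3 - <<'E'
from h import *
a=load("side",9)["pixels"][130:172,276:330];b=load("top",9)["pixels"][175:212,135:192]
A=cv2.resize(a,(650,505),interpolation=cv2.INTER_NEAREST);cv2.imwrite("pics/z9s.png",A[...,::-1])
B=cv2.resize(b,(741,481),interpolation=cv2.INTER_NEAREST);cv2.imwrite("pics/z9t.png",B[...,::-1])
E
```

```text
(no output)
```

View pics/z9s.png

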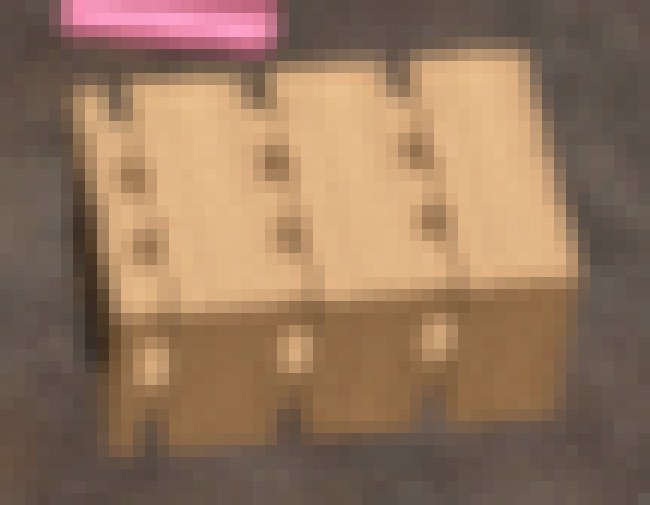

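View pics/z9t.png

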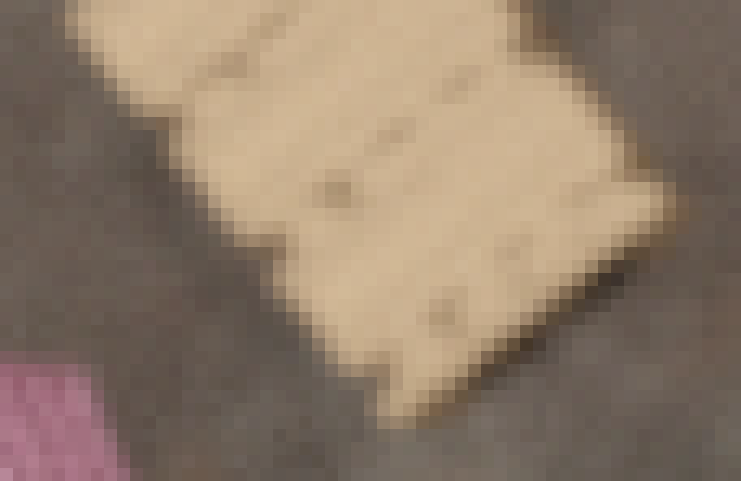

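```bash
python3 - <<'E'
from h import *
c=load("top",9);img=c["pixels"]
# sample underside along width at bench-mid height: rear centre
C=np.array([.5846,.2128]);y=np.radians(39.5);f=np.array([np.cos(y),np.sin(y)]);l=np.array([-np.sin(y),np.cos(y)])
for n in("top","side"):
    c=load(n,9)
    for z in(.015,.025,.035):
        print(n,z)
        for s in np.linspace(-.035,.035,11):
            p=np.r_[C-f*.0527+l*s,z];u=proj(c,p);print(tuple(cv2.getRectSubPix(c["pixels"],(1,1),(float(u[0]),float(u[1])))[0,0].tolist()),end=" ")
        print()
E
```

```text
top 0.015
(109, 90, 72) (111, 92, 70) (88, 72, 56) (65, 54, 44) (82, 68, 54) (90, 75, 61) (70, 56, 43) (84, 71, 57) (97, 80, 64) (112, 92, 73) (116, 103, 88) 
top 0.025
(116, 94, 74) (122, 101, 78) (98, 80, 61) (80, 66, 51) (97, 80, 62) (102, 84, 66) (89, 72, 54) (96, 78, 62) (112, 93, 72) (120, 98, 75) (127, 112, 95) 
top 0.035
(127, 104, 80) (140, 116, 91) (122, 102, 78) (110, 92, 70) (118, 97, 74) (123, 102, 79) (116, 95, 72) (117, 96, 75) (133, 111, 86) (136, 112, 86) (135, 119, 101) 
side 0.015
(132, 98, 65) (123, 91, 60) (99, 73, 49) (73, 54, 36) (73, 55, 37) (75, 56, 41) (70, 52, 39) (76, 58, 40) (75, 57, 43) (78, 61, 47) (93, 75, 60) 
side 0.025
(134, 100, 68) (115, 85, 57) (95, 70, 46) (101, 78, 53) (100, 78, 54) (106, 82, 58) (102, 79, 55) (93, 71, 51) (107, 85, 63) (109, 85, 65) (122, 97, 72) 
side 0.035
(130, 97, 66) (116, 86, 58) (146, 116, 83) (147, 117, 84) (147, 116, 82) (144, 114, 83) (132, 103, 75) (141, 113, 80) (147, 116, 86) (149, 118, 86) (156, 125, 92)
```

The underside shows a burnt-dark middle of about 40 mm with brown ends: (470–630, 280–385) in the top crop, dark at (75–95, 200–360) in the side crop. A little more turn will make it certain.

```bash
python3 - <<'E'
from h import *
for p in([.50,.140,.2],[.525,.140,.043],[.548,.140,.043],[.575,.136,.043]): plan(p,0)
E
```

```text
to [0.5  0.14 0.2 ] turn [-0.2 -0.  -0.5] shift [  32.8  110.6 -141.2]
to [0.525 0.14  0.043] turn [-0.2 -0.  -0.5] shift [ 190.   134.1 -141.2]
to [0.548 0.14  0.043] turn [-0.2 -0.  -0.5] shift [ 190.3  157.1 -141.3]
to [0.575 0.136 0.043] turn [-0.2 -0.  -0.5] shift [ 190.5  184.2 -137.4]
```

```bash
python3 -m inch '[[[0,0,-0.5],[5,45,-50],1],[[0,0,-0.5],[20,85,-100],1],[[0,0,-0.5],[50,115,-141],1],[[0,0,-0.5],[100,128,-141],1],[[0,0,-0.5],[150,131,-141],1],[[0,0,-0.5],[188,134,-141],1],[[0,0,-0.5],[188,148,-141],1],[[0,0,-0.5],[188,158,-141],1],[[0,0,-0.5],[188,167,-140],1],[[0,0,-0.5],[188,176,-138],1]]' 20; python3 -m inch '[[[0,0,0],[0,8,2],1],[[0,0,0],[0,8,2],1],[[0,0,0],[0,-20,2],1],[[0,0,0],[-50,-60,30],1],[[0,0,0],[-100,-110,80],1],[[0,0,0],[-150,-150,130],1],[[0,0,0],[-170,-175,160],1],[[0,0,0],[-170,-175,160],1]]' 20;  python3 look.py 10
python3 - <<'E'
from h import *
a=load("side",10)["pixels"][120:180,270:340];b=load("top",10)["pixels"][160:212,130:195]
A=cv2.resize(a,(700,600),interpolation=cv2.INTER_CUBIC);cv2.imwrite("pics/z10s.png",A[...,::-1])
B=cv2.resize(b,(650,520),interpolation=cv2.INTER_CUBIC);cv2.imwrite("pics/z10t.png",B[...,::-1])
E
```

```text
clock: 13.8
position: [0.5683, 0.1365, 0.0468]
ee_rot: [0.502, 0.499, -0.5, 0.499]
ft_force: [-0.1, 0.5, 0.3]
grip_width: 0.003
clock: 14.8
position: [0.4142, 0.0025, 0.1933]
ee_rot: [-0.497, -0.5, 0.508, -0.495]
ft_force: [-1.2, -1.3, -0.2]
grip_width: -0.003
14.8 p [0.4142 0.0025 0.1933] F [-1.2 -1.3 -0.2] w -0.0
[[-0.017, 1.0, -0.009], [-0.006, -0.009, -1.0], [-1.0, -0.016, 0.006]] q [ 1.34 -0.16 -1.32  1.97 -0.16  1.24 -1.5 ]
side L [585.8 208.9] [105.8  75.6] 38.5 715
side R [ 545.8 -118.6] [ 72.9 108.9] 80.5 1014
top L [584.9 212.8] [106.   70.3] 39.3 972
top R [ 544.9 -116.3] [ 70.4 105.3] 79.5 939
```

View pics/z10s.png

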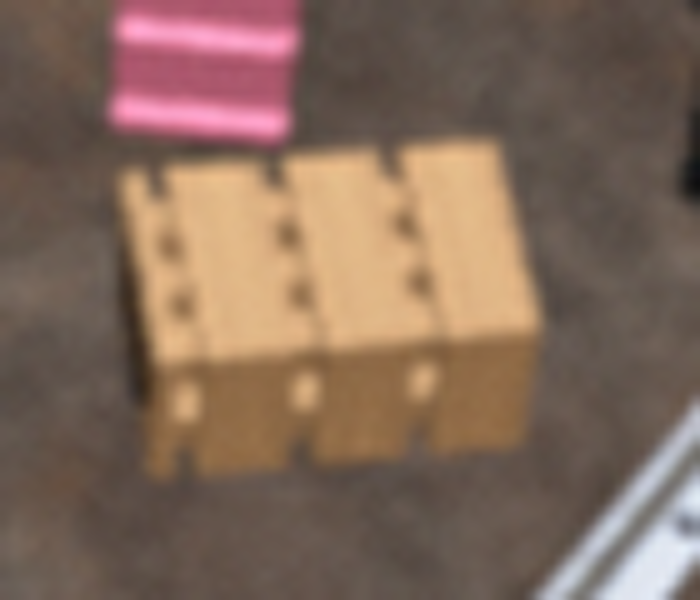

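View pics/z10t.png

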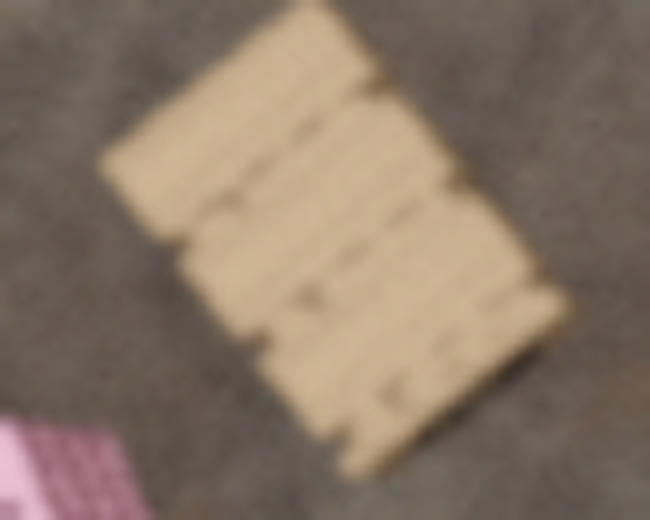

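The second try passed beside the crate without touching it (same pose, 39°). Both pictures agree on the dark middle with brown ends, so the left crate carries the brand. Now I square it up by pressing on its left side near the mouth, which also brings it in along the fence.

```bash
python3 - <<'E'
from h import *
for p in([.50,.14,.22],[.584,.286,.2],[.584,.286,.043],[.598,.245,.043]): plan(p,28)
E
```

```text
to [0.5  0.14 0.22] turn [-28.7   0.7   1. ] shift [ -29.    83.6 -140.4]
to [0.584 0.286 0.2  ] turn [-28.7   0.7   1. ] shift [ -12.6  166.  -287.7]
to [0.584 0.286 0.043] turn [-28.7   0.7   1. ] shift [ 144.3  168.2 -290.3]
to [0.598 0.245 0.043] turn [-28.7   0.7   1. ] shift [ 144.8  182.7 -249.5]
```

```bash
python3 -m inch '[[[-5,0,0],[-15,25,-45],1],[[-10,0,0],[-29,55,-95],1],[[-16,0,0],[-29,84,-140],1],[[-22,0,0],[-29,115,-190],1],[[-28,0.5,1],[-25,145,-240],1],[[-28.7,0.7,1],[-15,164,-286],1],[[-28.7,0.7,1],[-13,166,-288],1],[[-28.7,0.7,1],[-13,166,-288],1]]' 20; python3 - <<'E'
from h import *
st()
for p in([.584,.286,.2],[.584,.286,.043],[.598,.245,.043],[.607,.215,.043]): plan(p,28)
E
```

```text
clock: 15.9
position: [0.5828, 0.2902, 0.1973]
ee_rot: [0.363, 0.608, -0.364, 0.605]
ft_force: [-0.5, 0.4, -0.9]
grip_width: -0.0
15.9 p [0.5828 0.2902 0.1973] F [-0.5  0.4 -0.9] w -0.0
[[-0.004, 0.882, 0.472], [0.001, 0.472, -0.882], [-1.0, -0.004, -0.003]] q [ 0.22  0.69 -1.16  1.38  0.62  1.47 -1.99]
to [0.584 0.286 0.2  ] turn [ 0.2 -0.2  0.2] shift [-2.7 -0.9  4.2]
to [0.584 0.286 0.043] turn [ 0.2 -0.2  0.2] shift [154.3  -0.4   4.7]
to [0.598 0.245 0.043] turn [ 0.2 -0.2  0.2] shift [154.2  -7.4  47.4]
to [0.607 0.215 0.043] turn [ 0.2 -0.2  0.2] shift [154.1 -13.6  78.1]
```

```bash
python3 -m inch '[[[0,0,0],[50,0,4],1],[[0,0,0],[105,0,4],1],[[0,0,0],[145,0,4],1],[[0,0,0],[157,0,4],1],[[0,0,0],[158,-2,14],1],[[0,0,0],[158,-3,22],1],[[0,0,0],[158,-5,30],1],[[0,0,0],[158,-6,38],1],[[0,0,0],[158,-7,46],1],[[0,0,0],[158,-9,54],1]]' 20; python3 look.py 11
```

```text
clock: 17.15
position: [0.6002, 0.239, 0.0401]
ee_rot: [0.363, 0.608, -0.363, 0.605]
ft_force: [0.2, 5.4, 5.4]
grip_width: -0.001
17.15 p [0.6002 0.239  0.0401] F [0.2 5.4 5.4] w -0.0
[[-0.003, 0.881, 0.473], [0.002, 0.473, -0.881], [-1.0, -0.002, -0.003]] q [ 0.28  0.82 -1.06  1.55  0.74  1.22 -1.99]
side L [585.7 184.1] [104.9  86.6] 21.3 738
side R [ 545.1 -119. ] [ 72.8 109.2] 79.4 1023
top L [605.1 172. ] [77.9 38.5] 20.7 248
top R [ 544.7 -116.1] [ 70.2 105.1] 79.8 942
```

View pics/side11.png

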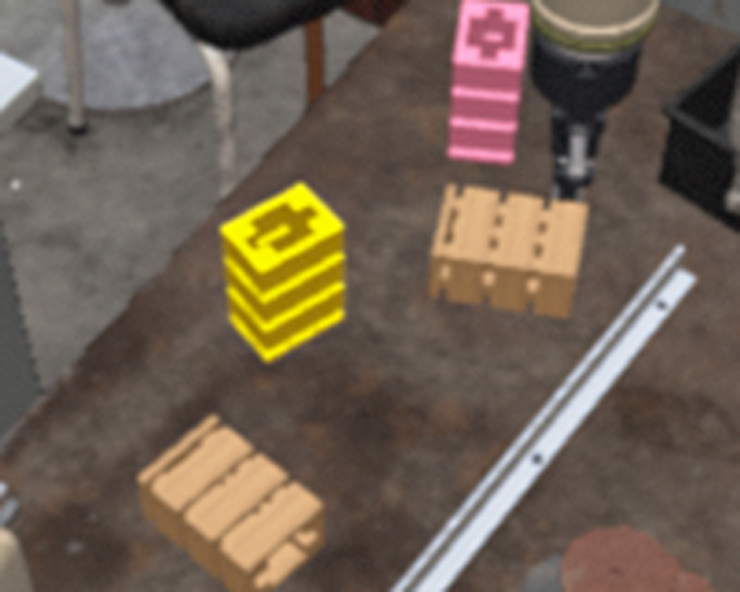

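The crate turned to about 21°, with its centre near y = 0.186. I go on along the same line.

```bash
python3 -m inch '[[[0,0,0],[0,-2,7],1],[[0,0,0],[0,-4,14],1],[[0,0,0],[0,-7,21],1],[[0,0,0],[0,-9,27],1],[[0,0,0],[0,-9,27],1]]' 20; python3 look.py 12
```

```text
clock: 17.88
position: [0.6054, 0.2085, 0.0395]
ee_rot: [0.363, 0.607, -0.365, 0.605]
ft_force: [0.7, 0.3, 0.8]
grip_width: 0.002
17.88 p [0.6054 0.2085 0.0395] F [0.7 0.3 0.8] w 0.0
[[-0.004, 0.883, 0.47], [0.0, 0.47, -0.883], [-1.0, -0.003, -0.002]] q [ 0.33  0.81 -1.06  1.56  0.74  1.22 -1.95]
side L [582.5 159.4] [106.6  85.6] 9.2 779
side R [ 544.9 -118.5] [ 73.1 109.2] 79.1 1015
top L [612.5 144.3] [49.2 37.1] 8.8 161
top R [ 544.7 -116. ] [ 70.2 104.9] 79.4 949
```

View pics/side12.png

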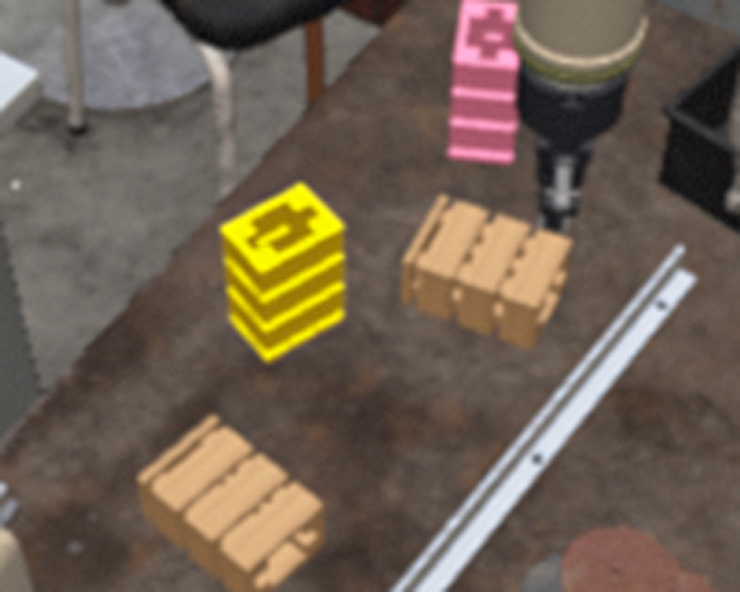

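```bash
python3 -m inch '[[[0,0,0],[0,-2,6],1],[[0,0,0],[0,-4,12],1],[[0,0,0],[0,-5,16],1],[[0,0,0],[0,-5,16],1],[[0,0,0],[0,0,-8],1],[[0,0,0],[-50,0,-12],1],[[6,0,0],[-100,-30,-8],1],[[14,0,0],[-120,-90,0],1],[[22,0,0],[-130,-140,5],1],[[28,0,0],[-130,-180,10],1]]' 20; python3 look.py 13
```

```text
clock: 19.23
position: [0.4502, 0.1145, 0.1698]
ee_rot: [-0.499, -0.5, 0.502, -0.499]
ft_force: [-0.5, -0.8, 2.0]
grip_width: -0.001
19.23 p [0.4502 0.1145 0.1698] F [-0.5 -0.8  2. ] w -0.0
[[-0.005, 1.0, -0.003], [-0.002, -0.003, -1.0], [-1.0, -0.005, 0.002]] q [ 0.92  0.25 -1.38  1.9   0.26  1.21 -2.12]
side L [581.3 141.9] [106.8  73.4] 0.1 769
side R [ 546.1 -119. ] [ 72. 109.] 79.1 1021
top L [580.6 144. ] [ 70.6 105.1] 89.5 972
top R [ 544.8 -116. ] [ 70.6 104.9] 79.1 949
```

View pics/side13.png

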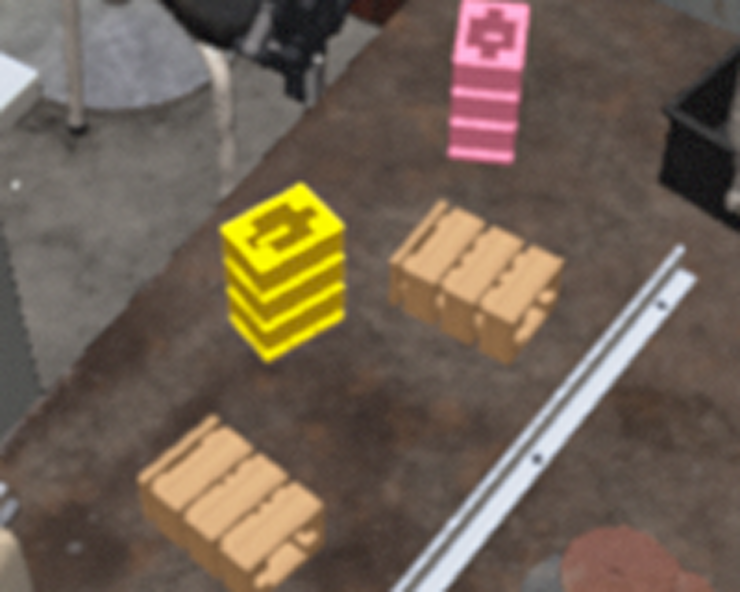

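View pics/top13.png

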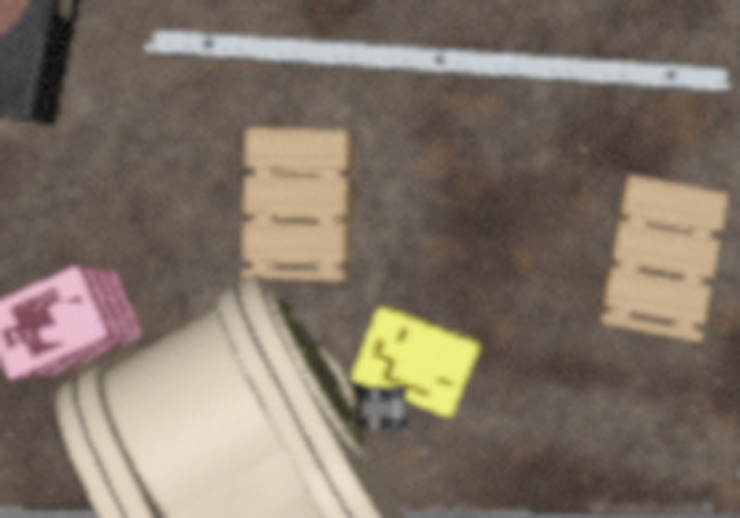

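The crate is square now: yaw about 0°, centre (0.581, 0.143), at (295,205) in the top crop. The last stage is a two-finger push at the fence's own angle (−3.4°).

```bash
python3 - <<'E'
from h import *
for p in([.495,.148,.17],[.495,.148,.042],[.517,.147,.042],[.55,.145,.042]): plan(p,-3.4)
E
```

```text
to [0.495 0.148 0.17 ] turn [3.  0.4 0.3] shift [ -1.4  45.4 -37.4]
to [0.495 0.148 0.042] turn [3.  0.4 0.3] shift [126.6  46.1 -38.2]
to [0.517 0.147 0.042] turn [3.  0.4 0.3] shift [126.4  68.1 -37.4]
to [0.55  0.145 0.042] turn [3.  0.4 0.3] shift [126.3 101.1 -35.6]
```

```bash
python3 -m inch '[[[1.5,0.4,0.3],[-1,25,-20],0.6],[[3,0.4,0.3],[-1,46,-38],0.6],[[3,0.4,0.3],[-1,46,-38],0.6],[[3,0.4,0.3],[50,46,-38],0.6],[[3,0.4,0.3],[100,46,-38],0.6],[[3,0.4,0.3],[126,46,-38],0.6],[[3,0.4,0.3],[127,54,-38],0.6],[[3,0.4,0.3],[127,62,-38],0.6],[[3,0.4,0.3],[127,68,-37],0.6],[[3,0.4,0.3],[127,74,-37],0.6]]' 20; python3 -m inch '[[[0,0,0],[0,6,0],0.6],[[0,0,0],[0,12,0],0.6],[[0,0,0],[0,18,0],0.6],[[0,0,0],[0,24,0],0.6],[[0,0,0],[0,29,0],0.6],[[0,0,0],[0,29,0],0.6]]'; python3 look.py 14; python3 -c "
from h import *
plan([.56,.144,.028],-3.4);plan([.5745,.143,.028],-3.4)"
```

```text
clock: 20.58
position: [0.5235, 0.1468, 0.0422]
ee_rot: [0.515, 0.485, -0.514, 0.485]
ft_force: [-2.7, 0.6, 2.7]
grip_width: 0.402
clock: 21.32
position: [0.5531, 0.145, 0.0422]
ee_rot: [0.515, 0.485, -0.514, 0.485]
ft_force: [-0.4, -0.7, 0.3]
grip_width: 0.398
21.32 p [0.5531 0.145  0.0422] F [-0.4 -0.7  0.3] w 0.4
[[0.001, 0.998, -0.06], [0.001, -0.06, -0.998], [-1.0, 0.001, -0.001]] q [ 0.47  0.64 -1.03  1.76  0.61  1.1  -2.4 ]
side L [608.5 138.4] [ 71.5 128.2] 85.9 777
side R [ 545.1 -118.5] [ 73.  108.6] 79.7 1018
top L [623.8 138.2] [96.7 66.2] 0.2 579
top R [ 544.8 -116.2] [ 70.6 105.1] 79.5 948
to [0.56  0.144 0.028] turn [-0. -0. -0.] shift [14.2  7.3  0.6]
to [0.574 0.143 0.028] turn [-0. -0. -0.] shift [14.2 21.8  0.7]
```

View pics/side14.png

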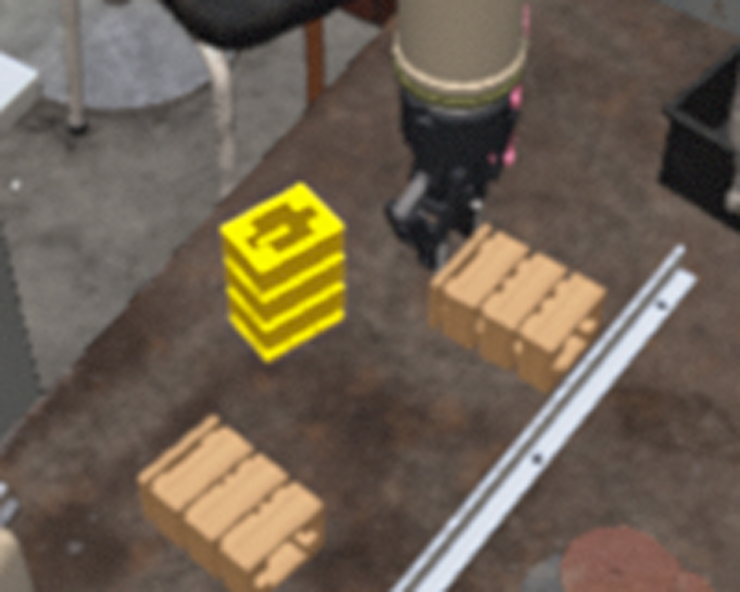

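```bash
python3 -m inch '[[[0,0,0],[0,-4,0],0.6],[[0,0,0],[8,-5,0],0.6],[[0,0,0],[15,-4,0],0.6],[[0,0,0],[15,0,0],0.6],[[0,0,0],[15,4,0],0.6],[[0,0,0],[15,7,0],0.6],[[0,0,0],[15,10,0],0.6],[[0,0,0],[15,13,0],0.6]]'; python3 -m inch '[[[0,0,0],[0,2,0],0.6],[[0,0,0],[0,4,0],0.6]]';python3 -m inch '[[[0,0,0],[0,2,0],0.6],[[0,0,0],[0,2,0],0.6]]'; python3 look.py 15
```

```text
clock: 22.42
position: [0.5659, 0.1443, 0.0272]
ee_rot: [0.515, 0.485, -0.514, 0.485]
ft_force: [-1.2, -0.5, -0.6]
grip_width: 0.404
clock: 22.68
position: [0.5683, 0.1441, 0.0272]
ee_rot: [-0.514, -0.486, 0.515, -0.484]
ft_force: [-15.5, -2.2, 11.5]
grip_width: 0.401
clock: 22.92
position: [0.5682, 0.1441, 0.0271]
ee_rot: [-0.512, -0.486, 0.516, -0.484]
ft_force: [-12.5, -1.4, 9.3]
grip_width: 0.4
22.93 p [0.5682 0.1441 0.0271] F [-12.5  -1.4   9.3] w 0.4
[[-0.007, 0.998, -0.058], [-0.002, -0.058, -0.998], [-1.0, -0.007, 0.002]] q [ 0.44  0.69 -1.    1.72  0.64  1.1  -2.4 ]
side L [626. 139.] [ 69.7 122.5] 88.0 759
side R [ 545.6 -118.9] [ 72.5 107.6] 79.8 1019
top L [639.7 138.3] [91.8 66.2] 0.3 500
top R [ 544.9 -116.1] [ 70.  105.2] 79.5 943
```

View pics/side15.png

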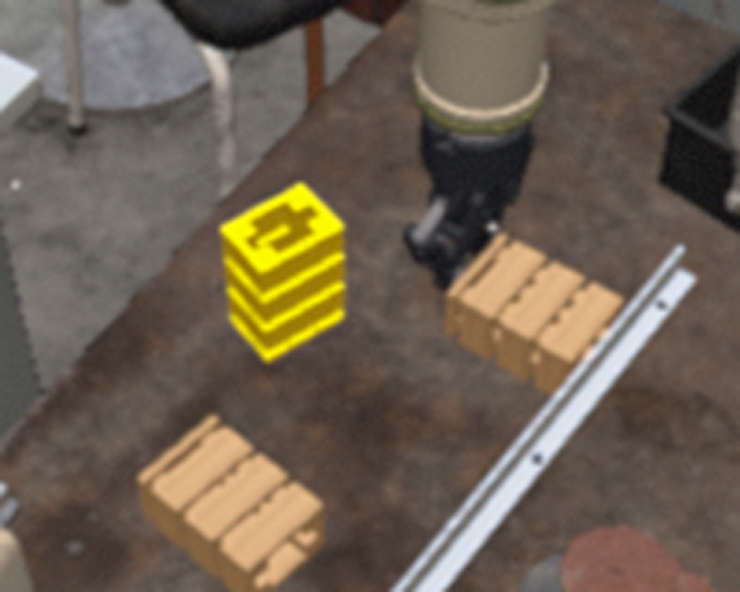

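The force rose to 12–15 N, so the mouth is on the fence. I back off and check.

```bash
python3 -m inch '[[[0,0,0],[0,-6,0],0.6],[[0,0,0],[0,-20,0],0.6],[[0,0,0],[-20,-40,0],0.6],[[0,0,0],[-70,-60,10],0.6],[[0,0,0],[-120,-90,40],0.6],[[0,0,0],[-170,-120,90],0.6],[[0,0,0],[-200,-150,130],0.6],[[0,0,0],[-200,-150,140],0.6]]'; python3 look.py 16; python3 - <<'E'
from h import *
b=load("top",16)["pixels"][135:205,140:225];cv2.imwrite("pics/z16t.png",cv2.resize(b,None,fx=8,fy=8,interpolation=cv2.INTER_CUBIC)[...,::-1])
E
```

```text
clock: 24.02
position: [0.4206, 0.0294, 0.2166]
ee_rot: [-0.508, -0.487, 0.522, -0.481]
ft_force: [-0.5, -2.1, -0.2]
grip_width: 0.402
24.02 p [0.4206 0.0294 0.2166] F [-0.5 -2.1 -0.2] w 0.4
[[-0.021, 0.998, -0.062], [-0.008, -0.062, -0.998], [-1.0, -0.02, 0.009]] q [ 1.29 -0.16 -1.32  1.92 -0.16  1.29 -1.62]
side L [634.1 138.4] [ 69.3 106.6] 88.3 723
side R [ 546.1 -118.4] [ 73.  107.5] 79.5 1014
top L [632.8 139.5] [ 70.5 105.2] 88.3 931
top R [ 544.6 -116.1] [ 70.2 104.9] 79.6 946
```

View pics/z16t.png

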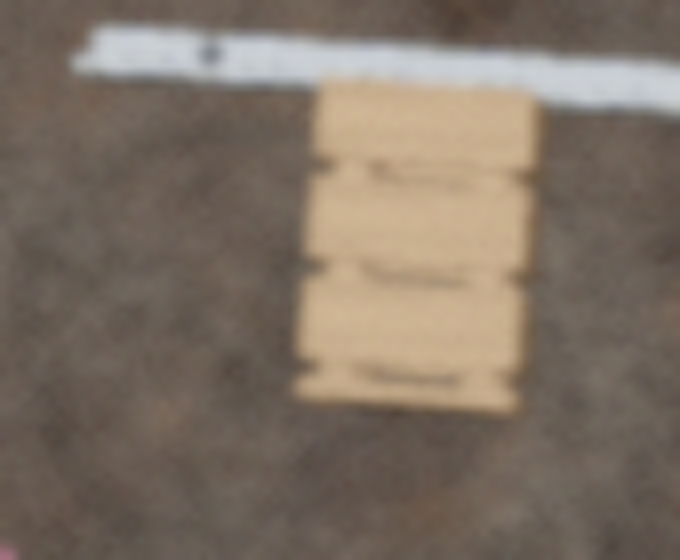

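View pics/side16.png

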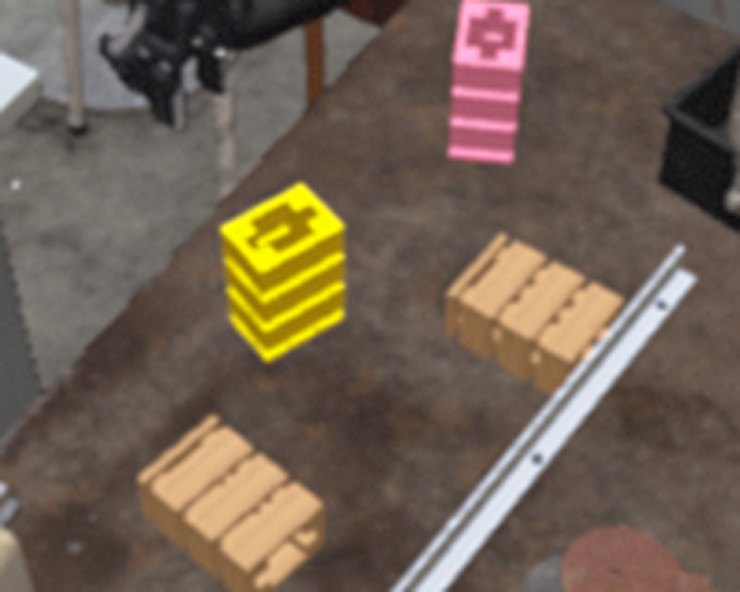

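```bash
python3 - <<'E'
from h import *
for k in(16,):
    c=load("top",k);h=cv2.cvtColor(c["pixels"],cv2.COLOR_RGB2HSV);print()
    m=((h[...,1]>65)&(h[...,2]>130)&(h[...,0]<25))
    sub=m[130:200,170:212]
    # rear edge per column with subpixel on V channel
    V=c["pixels"][...,2].astype(float);Rr=c["pixels"][...,0].astype(float)
    pts=[];ptf=[]
    for u in range(180,204):
        col=Rr[:,u];vs=np.where(m[150:200,u])[0]+150
        v=vs.max();lo=col[v+4];hi=col[v-1];t=(lo+hi)/2
        for w in range(v-1,v+4):
            if col[w]>=t>col[w+1]: pts.append(plane(c,u,w+(col[w]-t)/(col[w]-col[w+1]),.05));break
    pts=np.array(pts);a=np.polyfit(pts[:,1],pts[:,0],1);print("rear line",a,"yaw",-np.degrees(np.arctan(a[0])),len(pts),np.std(pts[:,0]-np.polyval(a,pts[:,1])))
    # front edge: B-R contrast
    ptf=[]
    for u in range(182,205):
        s=(c["pixels"][:,u,0].astype(float)-c["pixels"][:,u,2])
        for w in range(155,138,-1):
            if s[w]>=25>s[w-1]: ptf.append(plane(c,u,w-(s[w]-25)/(s[w]-s[w-1]),.05));break
    p=np.array(ptf);a=np.polyfit(p[:,1],p[:,0],1);print("mouth line",a,"yaw",-np.degrees(np.arctan(a[0])),len(p),np.std(p[:,0]-np.polyval(a,p[:,1])), np.polyval(a,.14))
    print("pixels below rear edge");
    for v in range(182,190): print(v,[int(x) for x in Rr[v,174:210]])
c=load("side",16)
# fence top front edge by range in top
c=load("top",16);v,u=np.mgrid[0:384,0:512];P=world(c,u.ravel(),v.ravel())
m=(c["range_z"].ravel()>0)&(P[:,2]>.02)&(P[:,2]<.04)&(P[:,0]>.66)&(P[:,0]<.71)&(P[:,1]>-.165)&(P[:,1]<.256)
for y in(.08,.2,.22):
    q=P[m&(abs(P[:,1]-y)<.012)];print(y,q[:,0].min().round(4),q[:,0].max().round(4))
E
```

```text
rear line [0.05953436 0.57172585] yaw -3.4070460516977104 24 0.00017187436015641964
mouth line [0.05937554 0.67709268] yaw -3.397978484908064 23 0.00018617034452667115 0.6854052515269915
pixels below rear edge
182 [97, 99, 114, 150, 174, 184, 193, 197, 197, 196, 188, 182, 170, 162, 159, 159, 158, 160, 157, 160, 160, 159, 159, 174, 189, 197, 197, 189, 174, 149, 120, 108, 104, 100, 105, 104]
183 [94, 102, 124, 160, 180, 190, 191, 190, 192, 193, 194, 192, 189, 187, 184, 187, 185, 182, 176, 179, 175, 173, 171, 181, 192, 196, 198, 193, 181, 157, 126, 111, 104, 105, 106, 104]
184 [98, 103, 114, 139, 156, 164, 169, 168, 170, 173, 179, 179, 181, 181, 179, 181, 182, 184, 183, 183, 185, 186, 184, 189, 193, 195, 199, 198, 193, 179, 148, 116, 106, 109, 105, 104]
185 [101, 100, 101, 107, 114, 121, 124, 124, 122, 121, 120, 121, 128, 130, 130, 135, 141, 148, 151, 153, 159, 164, 167, 173, 177, 179, 184, 187, 185, 173, 146, 118, 110, 110, 108, 107]
186 [104, 102, 101, 100, 100, 103, 103, 106, 105, 101, 98, 92, 92, 92, 93, 87, 93, 102, 106, 103, 105, 110, 111, 114, 119, 126, 130, 139, 144, 142, 125, 114, 108, 107, 105, 106]
187 [105, 100, 96, 97, 100, 99, 99, 102, 100, 103, 100, 98, 95, 94, 91, 92, 93, 92, 95, 96, 91, 91, 96, 97, 95, 98, 101, 102, 108, 109, 113, 109, 112, 109, 107, 104]
188 [107, 104, 99, 102, 100, 98, 98, 100, 98, 95, 95, 95, 95, 94, 92, 92, 97, 94, 94, 95, 94, 95, 97, 95, 98, 102, 96, 101, 101, 108, 109, 114, 113, 108, 103, 103]
189 [111, 105, 104, 102, 106, 100, 97, 98, 93, 91, 92, 91, 90, 92, 97, 95, 94, 96, 95, 93, 94, 93, 91, 97, 98, 98, 102, 102, 107, 110, 114, 113, 114, 110, 103, 103]
0.08 0.6808 0.6864
0.2 0.6888 0.6934
0.22 0.6902 0.6934
```

```bash
python3 - <<'E'
from h import *
for n in("top","side"):
    a=load(n,0)["pixels"].astype(int);b=load(n,16)["pixels"].astype(int);d=abs(a-b).max(2)
    R_={"top":{"bottle":(331,228,26,16),"coupler":(351,194,34,9),"bar":(323,171,41,19),"pink":(105,202,42,30),"yellow":(205,213,34,29)},"side":{"bottle":(144,225,25,41),"coupler":(160,281,27,35),"bar":(186,264,38,45),"pink":(282,90,21,42),"yellow":(220,142,34,44)}}[n]
    for k,(x,y,w,h) in R_.items(): s=d[y:y+h,x:x+w];print(n,k,s.mean().round(1),np.percentile(s,98))
from workcell import manip
print(manip.hand_in())
E
```

```text
top bottle 8.9 12.0
top coupler 9.3 12.0
top bar 8.9 12.43999999999994
top pink 9.0 12.0
top yellow 25.7 98.0
side bottle 1.9 4.0
side coupler 2.0 5.0
side bar 2.1 5.0
side pink 1.8 4.0
side yellow 4.4 37.0
the job is handed in; nothing more can be done
None
```

The job is handed in at about 24 s. Both crates were tipped over with the fingertips and lie with their undersides toward the robot. The branded one, which was the left crate, stands with its open end on the fence.

- **Which crate:** No camera could see the undersides as the crates fell. I swung the left one to about 39° and saw a burnt-dark middle of roughly 40 mm with brown ends. The image was only a few pixels wide, too coarse to make out the ring and bar. The right crate's underside was never seen, so it is taken as plain by elimination.
- **At the fence:** I squared the branded crate up with a side push, then pushed it in with two fingertips until the force rose to about 12–15 N. After backing off, its open end measures −3.40° against −3.41° for the fence. Its position agrees with the fence front to within about 2 mm, the camera calibration limit. A cruder fit gave −1.7°; I trust the edge fit.
- **The plain crate:** It lies where it fell, about 75 mm clear of the fence.
- **Missed push:** One push meant to turn the branded crate further passed beside it without touching. It disturbed nothing.
- **Other objects:** The coupler, bottle, polish bar and pink look-alike look unchanged between the first and last pictures. The same comparison on the yellow one was above noise in both views. I put that down to the arm covering it from above and the left crate having moved out of that part of the side view. By eye it has not moved, but I did not measure it separately.

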